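# Snap the cover onto the pot that holds the objective

### The job

One of the two lens pots on the bench holds a microscope objective, the other only a flat orange drying pad. Pick up the blue cover by its white bar, leave the other things where they are, and press the cover straight down onto the pot with the objective until it snaps over the balls, then keep pressing until the red sealing ring is fully squeezed. Do not let go at the end: finish while still holding the cover pressed down on the squeezed ring.

Things in the scene. Friction and masses are not known exactly. Their poses are not given: they have to be found in the camera images.
- cover: Blue round cover, a cup upside down, standing loose on the bench: 72 mm across, 46 mm high, 42 mm deep inside; inner diameter 59 mm at the lip (lowest 5 mm), 66 mm above it; 0.1 to 0.15 kg. White grip bar on its flat top. Origin: centre of the lower rim; z up. Its turn about z on the pot is free.
- cover_bar (a point): Centre of the white grip bar, 59 mm above the cover's rim. The bar is 44 mm long (along x), 18 mm wide (along y, grip across it) and 26 mm high, from 46 to 72 mm above the rim. Axes as the cover's.
- pot_left: Fixed white storage pot (positive y; both alike). Foot 96 mm across, 8 mm high; black collar 56 mm outside, 44 mm inside, top at 36 mm, its last 6 mm tapered to 52 mm as a lead-in; inner floor at 10 mm. Four radially sprung steel balls stand 4 mm out of the collar at height 24 mm. Red sprung sealing ring, 76 mm across, round the collar's foot. Origin: centre of the underside; z up.
- pot_right: Fixed white storage pot (negative y; both alike). Foot 96 mm across, 8 mm high; black collar 56 mm outside, 44 mm inside, top at 36 mm, its last 6 mm tapered to 52 mm as a lead-in; inner floor at 10 mm. Four radially sprung steel balls stand 4 mm out of the collar at height 24 mm. Red sprung sealing ring, 76 mm across, round the collar's foot. Origin: centre of the underside; z up.
- seal_left (a joint): Travel of the left pot's sealing ring, m: 0 free (top at 16 mm), 0.004 at its stop (12 mm); spring 3 N/mm. A cover going on meets the balls with its rim 29 mm up; the push peaks at 8 to 13 N, is gone below 23 mm, then the balls draw it down (up to 14 N) from 19 mm; at 16 mm it meets the ring; left free it rests at 14.8 mm; fully home at 12 mm takes 10 to 13 N.
- seal_right (a joint): Travel of the right pot's sealing ring, m: 0 free (top at 16 mm), 0.004 at its stop (12 mm); spring 3 N/mm. A cover going on meets the balls with its rim 29 mm up; the push peaks at 8 to 13 N, is gone below 23 mm, then the balls draw it down (up to 14 N) from 19 mm; at 16 mm it meets the ring; left free it rests at 14.8 mm; fully home at 12 mm takes 10 to 13 N.
- objective: Microscope objective, a steel barrel 24 mm across and 38 mm tall with a blue band and a tapered top, standing upright on the inner floor of one of the pots, its top 48 mm above the bench. Origin: centre of its underside; z up. Loose.
- drypad: Flat round orange drying pad, 26 mm across, 5 mm thick, on the inner floor of the other pot. Origin: centre of its underside. Loose.
- oil: Bystander: small amber oil bottle, 34 mm across, 75 mm tall, standing loose on the bench. Origin: centre of its underside.
- dish: Bystander: shallow white dish, 90 mm across, 16 mm high, loose on the bench. Origin: centre of its underside.
- eyepiece: Bystander: black microscope eyepiece, 34 mm across, 52 mm tall, standing loose. Origin: centre of its underside.
- slidebox: Bystander: green slide box 90 x 85 x 30 mm, loose. Origin: centre of its underside.
- driver: Bystander: screwdriver 150 mm long lying loose at the far side. Origin: middle of it, on the bench; x along it.

How it is judged:
On the way, in this order (a step that is already met when the one before it is completed fails the run):
1. The cover is lifted clear of the bench (height (world z) of cover above 0.045 m and contact force between the fingers and cover above 0.5 N), for 0.2 s.
2. The cover has snapped over the balls of the pot that holds the objective (((horizontal distance between objective and pot_left below 0.014 m and horizontal distance between cover and pot_left below 0.004 m and z of cover in the frame of pot_left below 0.017 m) or (horizontal distance between objective and pot_right below 0.014 m and horizontal distance between cover and pot_right below 0.004 m and z of cover in the frame of pot_right below 0.017 m))), for 0.1 s.
At the end, for the whole second after the job is handed in: The cover is upright (0.08 rad), centred (4 mm) on the pot with the upright objective, rim under 14 mm above the pot's underside; the fingers still press it (over 3 N) and the sealing ring stays squeezed by more than 2.6 mm of its 4 mm (let go, it springs back to about 1.2 mm) (((horizontal distance between objective and pot_left below 0.014 m and horizontal distance between cover and pot_left below 0.004 m and z of cover in the frame of pot_left below 0.014 m and value of joint seal_left above 0.0026 m) or (horizontal distance between objective and pot_right below 0.014 m and horizontal distance between cover and pot_right below 0.004 m and z of cover in the frame of pot_right below 0.014 m and value of joint seal_right above 0.0026 m)) and contact force between the fingers and cover above 3 N and angle between cover's own z axis and vertical below 0.08 rad and angle between objective's own z axis and vertical below 0.3 rad and linear speed of cover below 0.02 m/s); the arm keeps its last pose, push and grip.
It fails at once if The cover is put onto the pot without the objective ((horizontal distance between drypad and pot_left below 0.02 m and horizontal distance between cover and pot_left below 0.012 m and z of cover in the frame of pot_left below 0.03 m) or (horizontal distance between drypad and pot_right below 0.02 m and horizontal distance between cover and pot_right below 0.012 m and z of cover in the frame of pot_right below 0.03 m)).
It fails at once if The objective is knocked out of place or over (distance of objective from where it was at the start of the episode above 0.02 m or angle between objective's own z axis and vertical above 0.6 rad).
It fails at once if A bystander is disturbed (moved more than 30 mm) (distance of any of oil, dish, eyepiece, slidebox, driver, drypad from where it was at the start of the episode above 0.03 m).
It also fails if it takes over 45 s, if anything falls off the work surface, if the arm or the gripper's body presses on something with over 40 N, if the wrist force passes 120 N, or if a joint passes its speed limit or range.

### The arm

A 7-joint arm with a two-finger parallel gripper is mounted at the origin on the work surface. World frame = base frame: x ahead of the robot, y to its left, z up, the work surface at z = 0. Lengths are in m, angles in rad, forces in N, time in s.
With the tool pointing down it reaches from about 0.35 to 0.9 m from the base axis. Payload 8.1 kg.
Tool frame: the origin (TCP) lies midway between the tips of the shut fingers; the grasp point (between the pads) lies 19 mm behind it; z points along the fingers, y is the line along which they close (so a half turn about z gives the same grasp; the last joint's range is limited). The gripper opens to 92 mm and grips with 3 to 60 N. Pads are 19 mm wide; open, the fingers measure 130 mm over their backs; the gripper's body (75 mm by 190 mm) begins 47 mm behind the grasp point.
Start: joints at [1.054, 0.434, 0.025, 1.573, -0.012, 1.134, -0.075], TCP at [0.251, -0.572, 0.227] pointing down, gripper open.
Joint ranges: [-2.62, 2.62], [-0.44, 2.09], [-1.27, 1.32], [0.08, 2.57], [-1.32, 4.46], [0.12, 2], [-2.74, 2.74]. Speed limits (rad/s): [2.22, 2.22, 3.01, 3.01, 3.14, 3.14, 3.14].

### API

Orientations are given as a rotation vector (axis times angle).
In Python, from cell import arm gives the robot as it stands.
- The arm moves only by the tool send_rows, never from a script. Its argument "increments" is a list of rows, each a list of 3 entries, a list of its own where there are three numbers: the finger opening in cm, from 0 to 9.18, then the shift along the tool's x, y, z in cm, then the turn, a rotation vector about the tool's x, y, z in rad. A call has 1 to 5 rows; each row shifts and turns the commanded pose from where the row before left it, along the tool's axes as they then stand; what a row does not reach is not made up. A row lasts 1/10 s, in which the tool goes at most 50 mm and 8.59 degrees, less where a joint would pass 70% of its speed; a pose out of reach is approached as far as the arm can. A call is refused whole if a number of a shift passes 5 or a number of a turn 0.15, either way. A call with a gripper value outside its range is refused whole. The fingers move at their own pace and stop on an object; "force" is the grip in N (left out, the last holds). Time passes only in rows, so rows that do not move let the fingers close. It gives the time, the measured TCP pose, the force, the opening and the grip force at its end, in the units of the state.
- arm.observe(): the state, without advancing time (a new reading comes with each control period).
- arm.get_image(name): name is "scene" or "side" or "wrist"; returns the picture (384x512x3 uint8, red, green, blue); there is no depth.
- arm.camera_params(name): a dict with "camera_matrix" (3x3 intrinsics, pixels), "R" (3x3) and "t" (3): a world point X has camera coordinates R X + t. Camera axes: x right, y down, z forward; pixel columns grow to the right and rows downward; lengths in m; the calibration is good to about 2 mm. A picture is of the moment at which its call begins: read the wrist's pose just before it. camera_params takes no time and is no camera call; for the wrist camera it gives the pose at the moment of the call.
- arm.sign_off(): hands the job in; it is judged then, once.
The state is a dict: "clock": time; "joints": joint angles; "dq": joint speeds; "joint_efforts": joint torques, N m; "position": TCP position; "ee_rot": TCP orientation; "force": force on the tool from outside, world axes, zero at the start; "ft_torque": the same for the moment, N m; "width": opening from 0.0 (shut) to 1.0 (fully open); "gripper_force": force on a finger pad.
Only numpy, scipy, OpenCV 4.12 (cv2) and the standard library are available. Lean on these libraries where they do the work, as an engineer would, in place of code of your own. Each camera call takes 0.05 s, during which the arm holds its last target. There are 200 camera calls.

## Working session

There is one attempt and no reset: what is moved stays moved. The work goes in short steps, Python scripts to look and compute and a tool call to move; the robot and the scene stay as the last step left them, time stands still between calls to the robot, and variables do not carry over. Pictures are saved under pics/ and viewed, at most 10 in all, crops included, and the job is handed in when it is done.

Besides the shell and the picture viewer there is one more tool, called after "Emit:" as name(argument=value, ...) on one line, values as JSON. send_rows: Moves the arm, as the interface text tells. Its arguments: {"type":"object","properties":{"increments":{"type":"array"},"force":{"type":"number"}},"required":["increments"]}

```bash
mkdir -p pics; cat > h.py <<'E'
import numpy as np, cv2
from cell import arm
from scipy.spatial.transform import Rotation as Ro
def grab(n):
    p=arm.camera_params(n); im=arm.get_image(n)
    return im,p
def save(im,f): cv2.imwrite('pics/'+f,im[:,:,::-1])
def ray(p,uv,z):
    K,R,t=map(np.array,(p['camera_matrix'],p['R'],p['t']))
    c=-R.T@t; d=R.T@np.linalg.solve(K,[uv[0],uv[1],1.]); return c+d*(z-c[2])/d[2]
def proj(p,X):
    K,R,t=map(np.array,(p['camera_matrix'],p['R'],p['t'])); q=K@(R@np.array(X)+t); return q[:2]/q[2]
E
python3 - <<'E'
from h import *
a,p=grab('scene'); b,q=grab('side')
save(np.vstack([a]),'s.png'); save(b,'d.png')
for x in(p,q): print(-np.array(x['R']).T@x['t'], np.array(x['R'])[2])
s=arm.observe(); print(s)
for n,im,pp in(('scene',a,p),('side',b,q)):
    hsv=cv2.cvtColor(im,cv2.COLOR_RGB2HSV)
    for c,lo,hi in(('blue',(100,100,40),(130,255,255)),('red',(0,150,60),(6,255,255)),('red2',(172,150,60),(180,255,255)),('orange',(8,150,100),(20,255,255))):
        m=cv2.inRange(hsv,lo,hi); k,_,st,ce=cv2.connectedComponentsWithStats(m)
        for i in range(1,k):
            if st[i,4]>40: print(n,c,st[i],ce[i].round(1),ray(pp,ce[i],0.03).round(3))
E
```

```text
[1.19589956 0.19692684 0.67999149] [-0.66660297 -0.20146579 -0.71767124]
[ 0.50312687 -0.90380162  0.74354722] [ 0.09316753  0.80315998 -0.58843339]
{'clock': 0.1, 'joints': array([ 1.05438602,  0.43519113,  0.02500052,  1.5740026 , -0.01160164,
        1.13400546, -0.07511766]), 'dq': array([ 0.00157067, -0.00045768,  0.00031439, -0.00190138, -0.00029767,
        0.00096333, -0.00044587]), 'joint_efforts': array([ 2.35985215e-03, -6.69127965e+01,  9.87686925e-01, -3.15145683e+01,
       -6.04945282e-02,  3.74266924e-02,  3.68035194e-05]), 'position': array([ 0.25106488, -0.5718523 ,  0.22600163]), 'ee_rot': array([-3.07325870e+00, -6.44925122e-01,  6.89145690e-04]), 'force': array([-0.18462945, -0.63848569,  0.02875062]), 'ft_torque': array([-0.02221742,  0.05062831, -0.01715532]), 'gripper_force': 0.0, 'width': 0.9998046943246726}
scene blue [ 57 118  47   8  84] [ 83.6 121.5] [ 0.463 -0.584  0.03 ]
scene blue [283 155  27  26 466] [295.3 168.9] [0.498 0.108 0.03 ]
scene red [200 183  28  19 148] [213.8 194.5] [ 0.647 -0.072  0.03 ]
scene red [265 199  29  19 161] [278.9 210.9] [0.
[... 214 characters left out ...]
0.03 ]
scene orange [ 14 210  46  34  79] [ 35.8 223. ] [ 0.849 -0.446  0.03 ]
side blue [203 182  20  20 272] [213.5 192.6] [0.48  0.086 0.03 ]
side red [247 188  20   9  45] [256.2 193.4] [0.621 0.059 0.03 ]
side red [310 198  22   7 135] [320.5 200.7] [ 0.819 -0.013  0.03 ]
side red [252 224  22   9  60] [262.4 229.3] [ 0.615 -0.119  0.03 ]
side orange [360 233  20   5  56] [369.3 235. ] [ 0.911 -0.19   0.03 ]
side orange [335 235  26  10  90] [345.9 238.1] [ 0.842 -0.192  0.03 ]
side orange [400 269  23  35  52] [411.8 287.1] [ 0.941 -0.381  0.03 ]
side orange [350 271  15  31  61] [356.6 284.8] [ 0.813 -0.355  0.03 ]
side orange [365 306  62  23 597] [395.2 317.7] [ 0.865 -0.456  0.03 ]
```

View pics/s.png

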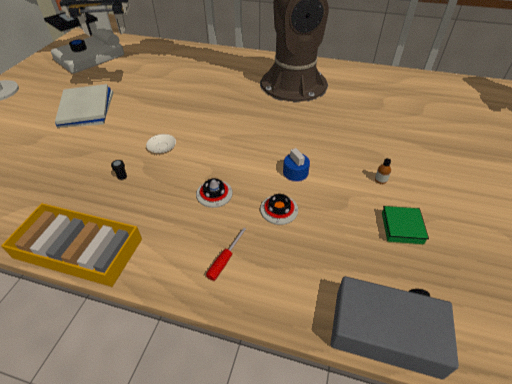

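View pics/d.png

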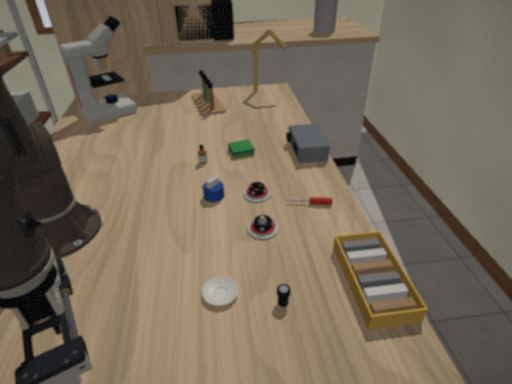

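The scene view shows the objective standing in the right pot at about (213,190). The orange pad is in the left pot at (279,205). The blue cover is at (296,168), and its white bar runs from about (290,152) to (303,163).

```bash
python3 - <<'E'
from h import *
s=arm.observe(); R=Ro.from_rotvec(s['ee_rot']).as_matrix(); print('tool axes\n',R.round(3))
for n,box in(('scene',(275,140,320,185)),('side',(195,170,230,205))):
    im,p=grab(n); hsv=cv2.cvtColor(im,cv2.COLOR_RGB2HSV)
    m=cv2.inRange(hsv,(0,0,120),(180,60,255)); k=np.zeros_like(m); x0,y0,x1,y1=box; k[y0:y1,x0:x1]=m[y0:y1,x0:x1]
    c=max(cv2.findContours(k,0,1)[0],key=cv2.contourArea)[:,0].astype(float)
    P=np.array([ray(p,u,.066)[:2] for u in c]); r=cv2.minAreaRect(P.astype(np.float32)*1000); print(n,len(c),P.mean(0).round(3),r)
    # red rings: min enclosing of red near pots
    mr=cv2.inRange(hsv,(0,130,60),(7,255,255))|cv2.inRange(hsv,(172,130,60),(180,255,255))
    for bx in ({'scene':[(190,170,238,210),(255,185,302,225)],'side':[(240,212,285,242),(238,178,275,204)]}[n]):
        k=np.zeros_like(m); x0,y0,x1,y1=bx; k[y0:y1,x0:x1]=mr[y0:y1,x0:x1]
        v=np.argwhere(k>0)[:,::-1]; Q=np.array([ray(p,u,.016)[:2] for u in v]).astype(np.float32)
        print(n,'ring',cv2.minEnclosingCircle(Q))
im,p=grab('wrist'); print('wrist cam rel tcp in tool', (R.T@(-np.array(p['R']).T@p['t']-s['position'])).round(3), (np.array(p['R'])@R).round(2).tolist(), p['camera_matrix'])
E
```

```text
tool axes
 [[ 0.916  0.402 -0.001]
 [ 0.402 -0.916  0.001]
 [-0.    -0.001 -1.   ]]
scene 41 [0.485 0.111] ((484.2795715332031, 112.17216491699219), (67.73961639404297, 23.719085693359375), 31.182910919189453)
scene ring ((0.6220985651016235, -0.08242370933294296), 0.03749411553144455)
scene ring ((0.6283460259437561, 0.09436113387346268), 0.03796789050102234)
side 49 [0.482 0.107] ((482.1566467285156, 109.67090606689453), (56.525299072265625, 68.9156265258789), 85.5215072631836)
side ring ((0.6194169521331787, -0.08947984874248505), 0.03496377542614937)
side ring ((0.6256170272827148, 0.09102017432451248), 0.0346079096198082)
wrist cam rel tcp in tool [ 0.067 -0.    -0.158] [[0.0, 1.0, -0.0], [-0.97, 0.0, -0.26], [-0.26, 0.0, 0.97]] [[279.67050045   0.         255.40589088]
 [  0.         279.67050045 189.39928009]
 [  0.           0.           1.        ]]
```

Emit:
send_rows(increments=[[9.1,[3.24,-3.54,0.1],[0,0,0]],[9.1,[3.24,-3.54,0.1],[0,0,0]],[9.1,[3.24,-3.54,0.1],[0,0,0]],[9.1,[3.24,-3.54,0.1],[0,0,0]],[9.1,[3.24,-3.54,0.1],[0,0,0]]])

```text
clock: 0.75
position: [0.3287, -0.3432, 0.2218]
ee_rot: [3.074, 0.645, 0.0]
force: [1.1, -0.2, -0.2]
width: 0.991
gripper_force: 0.0
```

Emit:
send_rows(increments=[[9.1,[3.24,-3.54,0.1],[0,0,0]],[9.1,[3.24,-3.54,0.1],[0,0,0]],[9.1,[3.24,-3.54,0.1],[0,0,0]],[9.1,[3.24,-3.54,0.1],[0,0,0]],[9.1,[3.24,-3.54,0.1],[0,0,0]]])

```text
clock: 1.25
position: [0.4059, -0.1161, 0.217]
ee_rot: [3.074, 0.645, 0.001]
force: [0.8, 0.5, 1.3]
width: 0.992
gripper_force: 0.0
```

Emit:
send_rows(increments=[[9.1,[3.24,-3.54,0.1],[0,0,0]],[9.1,[3.24,-3.54,0.1],[0,0,0]],[9.1,[3.24,-3.54,0.1],[0,0,0]],[9.1,[3.24,-3.54,0.1],[0,0,0]],[9.1,[3.24,-3.54,0.1],[0,0,0]]])

```text
clock: 1.75
position: [0.4832, 0.1111, 0.2118]
ee_rot: [3.075, 0.645, 0.001]
force: [1.9, -0.1, 0.0]
width: 0.989
gripper_force: 0.0
```

Emit:
send_rows(increments=[[9.1,[0,0,0],[0,0,0]],[9.1,[0,0,0],[0,0,0]],[9.1,[0,0,0],[0,0,0]]])

```text
clock: 2.05
position: [0.4825, 0.108, 0.2115]
ee_rot: [3.074, 0.643, -0.001]
force: [-0.0, -0.2, -0.9]
width: 0.99
gripper_force: 0.0
```

```bash
python3 - <<'E'
from h import *
s=arm.observe(); R=Ro.from_rotvec(s['ee_rot']).as_matrix(); print(s['clock'],s['position'],R.round(3).tolist())
im,p=grab('wrist'); save(im,'w1.png'); print(proj(p,[.483,.109,.066]))
E
```

```text
2.05 [0.48253258 0.10799475 0.21149601] [[0.916, 0.401, -0.001], [0.401, -0.916, -0.001], [-0.001, 0.001, -1.0]]
[254.80340887 177.01638353]
```

View pics/w1.png

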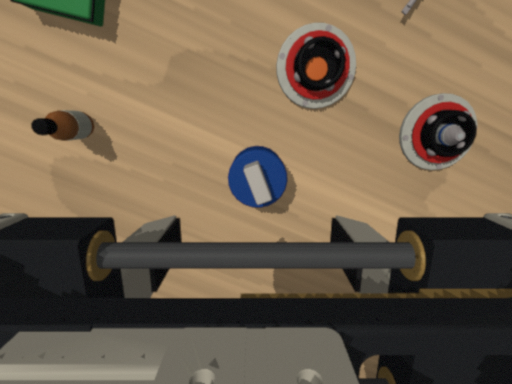

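The wrist view shows the cover at about (257,178) with its bar leaning slightly off vertical, the pad pot at (316,66) and the objective pot at (438,132).

```bash
cat > m.py <<'E'
from h import *
def meas():
    s=arm.observe(); R=Ro.from_rotvec(s['ee_rot']).as_matrix()
    im,p=grab('wrist'); hsv=cv2.cvtColor(im,cv2.COLOR_RGB2HSV)
    blue=cv2.inRange(hsv,(100,100,40),(130,255,255)); blue[215:]=0
    cs=cv2.findContours(blue,0,1)[0]
    if cs:
        c=max(cs,key=cv2.contourArea)
        disc=np.zeros_like(blue); cv2.fillPoly(disc,[cv2.convexHull(c)],255)
        b=cv2.inRange(hsv,(0,0,110),(180,70,255))&disc
        bc=max(cv2.findContours(b,0,1)[0],key=cv2.contourArea)[:,0].astype(float)
        P=np.array([ray(p,u,.072)[:2] for u in bc]).astype(np.float32)*1000
        box=cv2.minAreaRect(P); print('bar',box)
        T=np.array([ray(p,u,.046)[:2] for u in c[:,0].astype(float)]).astype(np.float32)*1000
        print('disc',cv2.minEnclosingCircle(T))
    mr=cv2.inRange(hsv,(0,130,60),(5,255,255))|cv2.inRange(hsv,(173,130,60),(180,255,255)); mr[215:]=0
    for c in cv2.findContours(mr,0,1)[0]:
        if cv2.contourArea(c)<300: continue
        Q=np.array([ray(p,u,.016)[:2] for u in c[:,0].astype(float)]).astype(np.float32)*1000
        e=cv2.fitEllipse(Q); print('ring',cv2.minEnclosingCircle(Q),e)
    print('t',s['clock'],s['position'].round(4),'yaw',np.degrees(np.arctan2(R[1,0],R[0,0])).round(2))
    return im,p,s,R
if __name__=='__main__': meas()
E
python3 m.py
```

```text
bar ((478.732421875, 105.12205505371094), (47.3109130859375, 17.926843643188477), 44.47503662109375)
disc ((479.726318359375, 104.58907318115234), 36.319461822509766)
ring ((617.6096801757812, -85.53685760498047), 37.445350646972656) ((617.747314453125, -86.87218475341797), (68.71834564208984, 71.02326965332031), 16.722230911254883)
ring ((624.4768676757812, 91.26353454589844), 37.24970626831055) ((624.4982299804688, 91.42002868652344), (72.92041778564453, 73.31781768798828), 98.66661071777344)
t 2.1 [0.4826 0.1077 0.2116] yaw 23.59
```

Emit:
send_rows(increments=[[9.1,[-0.44,0.1,2.0],[0,0,0]],[9.1,[0,0,2.0],[0,0,-0.122]],[9.1,[0,0,1.0],[0,0,-0.122]],[9.1,[0,0,0],[0,0,-0.122]],[9.1,[0,0,0],[0,0,0]]])

```text
clock: 2.65
position: [0.479, 0.1052, 0.1615]
ee_rot: [2.906, 1.194, -0.001]
force: [0.0, 0.2, 1.0]
width: 0.998
gripper_force: 0.0
```

Emit:
send_rows(increments=[[9.1,[0,0,0],[0,0,0]],[9.1,[0,0,0],[0,0,0]]])

```text
clock: 2.85
position: [0.4795, 0.1061, 0.1621]
ee_rot: [2.908, 1.188, 0.001]
force: [0.0, -0.3, 0.2]
width: 0.991
gripper_force: 0.0
```

```bash
python3 m.py
```

```text
bar ((479.7520751953125, 106.01724243164062), (44.86488342285156, 17.236190795898438), 44.024837493896484)
disc ((479.7228698730469, 105.62399291992188), 36.3428955078125)
ring ((620.4257202148438, -79.42681884765625), 36.491180419921875) ((621.41015625, -79.49147033691406), (54.25452423095703, 66.5649642944336), 53.6052131652832)
ring ((624.2987060546875, 91.57796478271484), 37.31106948852539) ((625.2997436523438, 91.0093994140625), (68.96131896972656, 70.48114776611328), 62.61172103881836)
t 2.85 [0.4795 0.1061 0.1621] yaw 44.46
```

Emit:
send_rows(increments=[[9.1,[0,0,4.0],[0,0,0]],[9.1,[0,0,4.0],[0,0,0]],[9.1,[0,0,2.2],[0,0,0]],[9.1,[0,0,1.0],[0,0,0]],[9.1,[0,0,0],[0,0,0]]])

```text
clock: 3.4
position: [0.4787, 0.1065, 0.049]
ee_rot: [-2.906, -1.193, 0.003]
force: [-0.3, -0.5, 0.2]
width: 0.986
gripper_force: 0.0
```

Emit:
send_rows(increments=[[0,[0,0,0],[0,0,0]],[0,[0,0,0],[0,0,0]],[0,[0,0,0],[0,0,0]],[0,[0,0,0],[0,0,0]],[0,[0,0,0],[0,0,0]]], force=40)

```text
clock: 3.9
position: [0.4794, 0.1066, 0.0501]
ee_rot: [2.906, 1.194, 0.001]
force: [-0.1, -0.0, -0.2]
width: 0.608
gripper_force: 0.0
```

Emit:
send_rows(increments=[[0,[0,0,0],[0,0,0]],[0,[0,0,0],[0,0,0]],[0,[0,0,0],[0,0,0]],[0,[0,0,0],[0,0,0]],[0,[0,0,0],[0,0,0]]])

```text
clock: 4.4
position: [0.4793, 0.1066, 0.0497]
ee_rot: [2.906, 1.194, 0.0]
force: [-0.1, -0.5, -1.7]
width: 0.192
gripper_force: 40.0
```

Emit:
send_rows(increments=[[0,[0,0,-2],[0,0,0]],[0,[0,0,-3],[0,0,0]],[0,[0,0,-3],[0,0,0]],[0,[0,0,-2],[0,0,0]],[0,[0,0,0],[0,0,0]]])

```text
clock: 4.9
position: [0.4807, 0.1072, 0.1522]
ee_rot: [2.905, 1.194, 0.007]
force: [0.4, -0.3, -2.3]
width: 0.196
gripper_force: 40.0
```

Emit:
send_rows(increments=[[0,[-1.0,1.7,0],[0,0,0]],[0,[-2.0,3.5,0],[0,0,0]],[0,[-2.0,3.5,0],[0,0,0]],[0,[-2.0,3.5,0],[0,0,0]],[0,[-2.0,3.5,0],[0,0,0]]])

```text
clock: 5.4
position: [0.5251, -0.07, 0.1486]
ee_rot: [-2.905, -1.194, 0.002]
force: [0.3, 0.9, -1.1]
width: 0.196
gripper_force: 40.0
```

Emit:
send_rows(increments=[[0,[-2.0,3.5,0],[0,0,0]],[0,[-1.6,2.8,0],[0,0,0]],[0,[-0.8,1.4,0],[0,0,0]],[0,[0,0,0],[0,0,0]],[0,[0,0,0],[0,0,0]]])

```text
clock: 5.9
position: [0.5479, -0.1526, 0.1489]
ee_rot: [-2.904, -1.194, 0.001]
force: [-0.1, 1.2, -1.2]
width: 0.194
gripper_force: 40.0
```

```bash
python3 - <<'E'
from m import *
s=arm.observe(); print(s['width'],s['gripper_force'])
im,p,s,R=meas(); save(im,'w2.png'); print(proj(p,[.6177,-.086,.016]))
E
```

```text
0.19384257235407265 39.994781613349915
bar ((539.2896728515625, -159.5494842529297), (13.025845527648926, 28.48137092590332), 44.764469146728516)
disc ((528.2431640625, -171.03750610351562), 51.89822769165039)
ring ((617.9315185546875, -86.85427856445312), 37.268463134765625) ((617.9242553710938, -86.8062973022461), (73.0657730102539, 73.42314910888672), 119.74030303955078)
t 5.9 [ 0.5479 -0.1526  0.1489] yaw 44.71
[258.12498528  84.53210378]
```

View pics/w2.png

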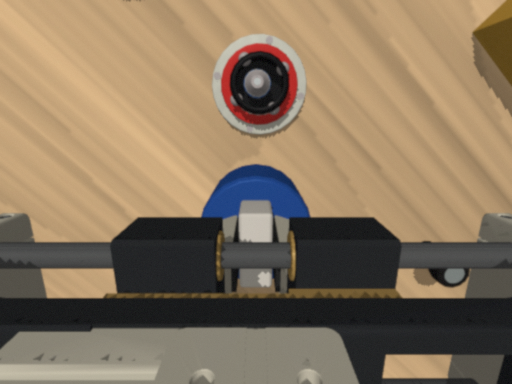

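The wrist view shows the cover held at (257,200) and the objective pot centred at (258,84). Next I'll fit the cover's rim arc in the same view to get its offset from the pot.

```bash
cat > c.py <<'E'
from h import *
from scipy.optimize import least_squares
def cover(im,p,zr):
    hsv=cv2.cvtColor(im,cv2.COLOR_RGB2HSV); b=cv2.inRange(hsv,(100,100,30),(130,255,255)); b[:140]=0;b[216:]=0
    pts=[]
    for x in range(210,303,2):
        y=np.nonzero(b[:,x])[0]
        if len(y): pts.append((x,y[0]-.5))
    P=np.array([ray(p,u,zr)[:2] for u in pts])
    r=least_squares(lambda c:np.hypot(*(P-c).T)-.036,P.mean(0)-.03,loss='soft_l1',f_scale=.001)
    return r.x, np.std(r.fun), pts[::8]
if __name__=='__main__':
    s=arm.observe(); im,p=grab('wrist'); R=Ro.from_rotvec(s['ee_rot']).as_matrix()
    c,e,pts=cover(im,p,s['position'][2]-.050); print(c,e,pts,s['position'])
    d=np.array([.6179,-.0868])-c; print('cover->pot in tool mm',(R.T@[*d,0]*1000).round(1)); print('tcp->cover tool',(R.T@[*(c-s['position'][:2]),0]*1000).round(1)); print('tcp->pot',(R.T@[*(np.array([.6179,-.0868])-s['position'][:2]),0]*1000).round(1))
    print(R[:,2])
E
python3 c.py
```

```text
[ 0.54429983 -0.15479911] 0.00034751511531204974 [(210, np.float64(197.5)), (226, np.float64(175.5)), (242, np.float64(166.5)), (258, np.float64(164.5)), (274, np.float64(168.5)), (290, np.float64(180.5))] [ 0.54804628 -0.15194505  0.14921853]
cover->pot in tool mm [100.1   3.6   0. ]
tcp->cover tool [-4.7 -0.6 -0. ]
tcp->pot [95.5  3.   0. ]
[-9.00822367e-04  1.22856555e-03 -9.99998840e-01]
```

```bash
python3 - <<'E'
from h import *
w,p=grab('wrist'); a,pa=grab('scene'); b,pb=grab('side')
s=arm.observe(); R=Ro.from_rotvec(s['ee_rot']).as_matrix(); P=s['position']
def crop(im,cx,cy,r,f): return cv2.resize(im[cy-r:cy+r,cx-r:cx+r],(f,f),interpolation=cv2.INTER_CUBIC)
def draw(im,pp):
    im=im.copy().repeat(4,0).repeat(4,1)
    for z,col in((-.05,(255,255,0)),(-.004,(0,255,0))):
        for t in np.linspace(0,2*np.pi,60):
            u=proj(pp,P+R@[.036*np.cos(t),.036*np.sin(t),-z]); cv2.circle(im,(int(u[0]*4+2),int(u[1]*4+2)),1,col,-1)
    return im
out=[]
for im,pp,r in((w,p,70),(a,pa,25),(b,pb,25)):
    u=proj(pp,P+R@[0,0,.03]); d=draw(im,pp); c=(u*4).astype(int); k=r*4
    if im is w: c[1]-=120
    q=d[max(c[1]-k,0):c[1]+k,max(c[0]-k,0):c[0]+k]; out.append(cv2.resize(q,(266,266),interpolation=cv2.INTER_CUBIC))
save(np.hstack(out),'z.png')
g=cv2.cvtColor(w,cv2.COLOR_RGB2HSV)[158:216,230]; print([tuple(map(int,x)) for x in g[::2]])
E
```

```text
[(17, 97, 181), (16, 95, 182), (17, 95, 180), (16, 97, 178), (17, 97, 177), (16, 96, 181), (16, 84, 173), (115, 97, 100), (109, 200, 97), (109, 193, 99), (110, 191, 99), (109, 199, 100), (109, 196, 121), (109, 192, 134), (110, 182, 146), (109, 189, 136), (109, 190, 133), (109, 192, 133), (109, 196, 133), (109, 192, 134), (110, 188, 134), (110, 188, 136), (109, 194, 133), (109, 192, 134), (109, 190, 134), (110, 192, 134), (110, 192, 133), (110, 194, 134), (110, 190, 134)]
```

View pics/z.png

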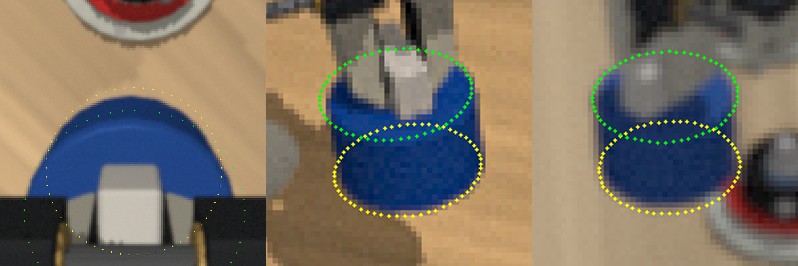

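```bash
python3 - <<'E'
from c import *
w,p=grab('wrist'); s=arm.observe(); R=Ro.from_rotvec(s['ee_rot']).as_matrix(); P=s['position']
hsv=cv2.cvtColor(w,cv2.COLOR_RGB2HSV)
def tool(u,z): return (R.T@(ray(p,u,P[2]+z)-P)*1000)[:2]
# top edge
top=[];rim=[]
for x in range(214,300,3):
    col=hsv[140:216,x]; b=(col[:,0]>=100)&(col[:,0]<=130)&(col[:,1]>100)
    y=np.nonzero(b)[0]
    if len(y)<3: continue
    rim.append((x,140+y[0]-.5)); t=[i for i in y if col[i,2]>116]
    if t and t[0]-y[0]>3: top.append((x,140+t[0]-.5))
def fit(pts,z,r=None):
    T=np.array([tool(u,z) for u in pts])
    f=(lambda c:np.hypot(*(T-c[:2]).T)-36) if r is None else (lambda c:np.hypot(*(T-c[:2]).T)-c[2])
    q=least_squares(f,[0,0] if r is None else [0,0,36]); return q.x.round(2),np.std(q.fun).round(2)
print('top',len(top),fit(top,-.004),fit(top,-.004,1)); print('rim',fit(rim,-.05),fit(rim,-.05,1))
for dz in(.005,-.005): print(dz,fit(rim,-.05+dz),fit(top,-.004+dz))
# bar end
g=hsv[185:215,250:262].astype(float).mean(1); print([(185+i,*map(int,v)) for i,v in enumerate(g)])
print('expected bar +x end top/bottom rows',proj(p,P+R@[.022,0,-.022]),proj(p,P+R@[.022,0,.004]))
E
```

```text
top 27 (array([-3.08, -1.5 ]), np.float64(0.36)) (array([ 0.34, -1.38, 32.86]), np.float64(0.21))
rim (array([-4.46, -0.8 ]), np.float64(0.25)) (array([-3.77, -0.78, 35.41]), np.float64(0.22))
0.005 (array([-3.73, -0.82]), np.float64(0.36)) (array([-2.09, -1.52]), np.float64(0.43))
-0.005 (array([-5.2 , -0.78]), np.float64(0.23)) (array([-4.06, -1.48]), np.float64(0.3))
[(185, 109, 191, 134), (186, 109, 192, 134), (187, 109, 190, 134), (188, 109, 191, 134), (189, 109, 191, 134), (190, 109, 191, 134), (191, 109, 191, 134), (192, 109, 190, 134), (193, 109, 191, 134), (194, 109, 192, 134), (195, 109, 191, 134), (196, 109, 190, 134), (197, 109, 191, 133), (198, 109, 185, 133), (199, 110, 143, 132), (200, 111, 58, 131), (201, 15, 8, 134), (202, 19, 22, 144), (203, 18, 22, 144), (204, 18, 23, 145), (205, 18, 22, 146), (206, 18, 23, 146), (207, 19, 23, 147), (208, 20, 22, 147), (209, 19, 23, 147), (210, 18, 23, 148), (211, 18, 23, 148), (212, 19, 23, 154), (213, 20, 23, 172), (214, 19, 22, 193)]
expected bar +x end top/bottom rows [257.10971781 207.64941019] [256.87091738 193.82705387]
```

Emit:
send_rows(increments=[[0,[0.5,0.0,0],[0,0,0]],[0,[1.5,0.1,0],[0,0,0]],[0,[2.0,0.1,0],[0,0,0]],[0,[2.0,0.1,0],[0,0,0]],[0,[2.0,0.08,0],[0,0,0]]], force=55)

```text
clock: 6.7
position: [0.6095, -0.0987, 0.1498]
ee_rot: [-2.905, -1.195, -0.001]
force: [1.1, 0.3, -1.1]
width: 0.197
gripper_force: 55.0
```

Emit:
send_rows(increments=[[0,[1.5,0,0],[0,0,0]],[0,[0.45,0,0],[0,0,0]],[0,[0,0,1.0],[0,0,0]],[0,[0,0,1.0],[0,0,0]],[0,[0,0,1.0],[0,0,0]]])

```text
clock: 7.2
position: [0.6208, -0.0879, 0.1183]
ee_rot: [2.907, 1.192, -0.002]
force: [-0.3, 0.3, -1.2]
width: 0.191
gripper_force: 55.0
```

Emit:
send_rows(increments=[[0,[0,0,0],[0,0,0]],[0,[0,0,0],[0,0,0]],[0,[0,0,0],[0,0,0]]])

```text
clock: 7.5
position: [0.622, -0.087, 0.1201]
ee_rot: [2.906, 1.193, 0.001]
force: [0.1, -0.7, -1.5]
width: 0.196
gripper_force: 55.0
```

```bash
python3 - <<'E'
from c import *
s=arm.observe(); w,p=grab('wrist'); R=Ro.from_rotvec(s['ee_rot']).as_matrix(); P=s['position']
c,e,_=cover(w,p,P[2]-.05)
print(s['force'],P,R[:,2].round(4),'tcp->cover',(R.T@[*(c-P[:2]),0]*1000).round(1),e,'cover-pot',(R.T@[*(c-[.6179,-.0868]),0]*1000).round(1))
o=[]
for n in('scene','side'):
    im,q=grab(n); u=proj(q,[.618,-.087,.04]).astype(int); k=24
    big=cv2.resize(im[u[1]-k:u[1]+k,u[0]-k:u[0]+k],(384,384),interpolation=cv2.INTER_CUBIC)
    for X0,z,r,col in(([.618,-.087],.016,.038,(255,255,255)),([.618,-.087],P[2]-.05,.036,(255,255,0))):
        for t in np.linspace(0,6.28,60):
            v=(proj(q,[X0[0]+r*np.cos(t),X0[1]+r*np.sin(t),z])-u+k+.5)*8; cv2.circle(big,tuple(v.astype(int).tolist()),1,col,-1)
    o.append(big)
save(np.hstack(o),'v.png')
E
```

```text
[ 0.13498179 -0.73068071 -1.47294054] [ 0.62198681 -0.08700045  0.12006039] [ 5.e-04 -1.e-04 -1.e+00] tcp->cover [-4.  -0.6 -0. ] 0.0006645810023821388 cover-pot [-1.2  2.4  0. ]
```

View pics/v.png

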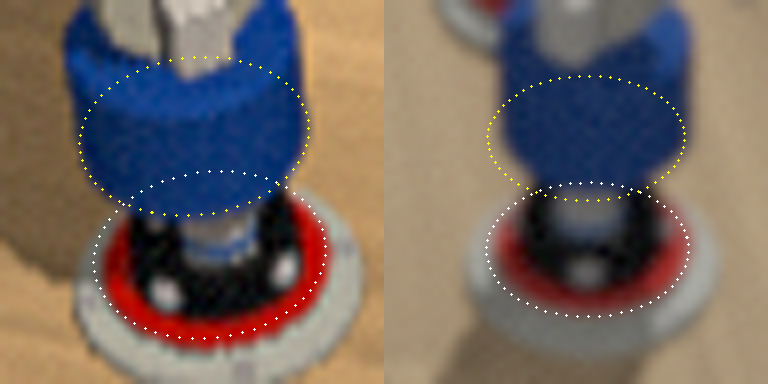

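The scene view shows the rim centred slightly left of the red ring (cover about column 192, ring about 215). The side view shows the cover slightly right of it. Both agree with the wrist fit's error of about 2.5 mm, so I'll correct by that and check again.

Emit:
send_rows(increments=[[0,[0.1,-0.22,1.0],[0,0,0]],[0,[0,0,1.0],[0,0,0]],[0,[0,0,0],[0,0,0]],[0,[0,0,0],[0,0,0]],[0,[0,0,0],[0,0,0]]])

```text
clock: 8.15
position: [0.6211, -0.0845, 0.0998]
ee_rot: [2.906, 1.194, 0.0]
force: [0.7, 0.3, -1.3]
width: 0.193
gripper_force: 55.0
```

```bash
cat > k.py <<'E'
from c import *
s=arm.observe(); w,p=grab('wrist'); R=Ro.from_rotvec(s['ee_rot']).as_matrix(); P=s['position']
c,e,_=cover(w,p,P[2]-.05)
print(s['clock'],s['force'].round(1),P.round(4),R[:,2].round(4),'tcp->cover',(R.T@[*(c-P[:2]),0]*1000).round(1),'cover-pot tool',(R.T@[*(c-[.6179,-.0868]),0]*1000).round(1),'world',c-[.6179,-.0868])
A=[];B=[]
for n in('scene','side'):
    im,q=grab(n); u=proj(q,[.618,-.087,.04]).astype(int); k=24
    hsv=cv2.cvtColor(im,cv2.COLOR_RGB2HSV); sub=np.zeros_like(hsv); sub[u[1]-k:u[1]+k,u[0]-k:u[0]+k]=hsv[u[1]-k:u[1]+k,u[0]-k:u[0]+k]
    zr=P[2]-.05
    def cen(m,rows): # mean of row-wise extents
        v=[(np.nonzero(m[r])[0]) for r in rows]; return max(x[-1] for x in v if len(x)), min(x[0] for x in v if len(x))
    bl=cv2.inRange(sub,(100,110,30),(130,255,255)); rd=cv2.inRange(sub,(0,110,50),(8,255,255))|cv2.inRange(sub,(172,110,50),(180,255,255))
    rb=int(proj(q,[.618,-.087,zr])[1]); rr=int(proj(q,[.618,-.087,.016])[1])
    b=sum(cen(bl,range(rb-2,rb+2)))/2; r=sum(cen(rd,range(rr-2,rr+4)))/2
    pb=proj(q,[.618,-.087,zr]); pr=proj(q,[.618,-.087,.016]); e=(b-pb[0])-(r-pr[0])
    J=[(proj(q,[.618+d[0],-.087+d[1],zr])-pb)[0]/.001 for d in((.001,0),(0,.001))]
    A.append(J);B.append(e)
print('cover-pot world mm by fixed cams',(np.linalg.solve(A,B)*1000).round(1))
E
python3 k.py
```

```text
8.15 [ 0.7  0.3 -1.3] [ 0.6211 -0.0845  0.0998] [ 1.e-04 -0.e+00 -1.e+00] tcp->cover [-4.5 -0.7 -0. ] cover-pot tool [-0.6 -0.  -0. ] world [-0.00045116 -0.0004013 ]
cover-pot world mm by fixed cams [-0.2 -3.7]
```

Emit:
send_rows(increments=[[0,[0.05,0,0.8],[0,0,0]],[0,[0,0,0.5],[0,0,0]],[0,[0,0,0.3],[0,0,0]],[0,[0,0,0.3],[0,0,0]],[0,[0,0,0],[0,0,0]]])

```text
clock: 8.8
position: [0.621, -0.0841, 0.0801]
ee_rot: [-2.905, -1.194, 0.001]
force: [-0.1, 0.2, -1.3]
width: 0.191
gripper_force: 55.0
```

```bash
python3 k.py
```

```text
8.8 [-0.1  0.2 -1.3] [ 0.621  -0.0841  0.0801] [-9.e-04  1.e-04 -1.e+00] tcp->cover [-4.6 -0.7  0. ] cover-pot tool [-0.5 -0.4  0. ] world [-6.15947767e-04 -5.99050236e-05]
cover-pot world mm by fixed cams [-0.1 -1.4]
```

Emit:
send_rows(increments=[[0,[0,0,0.3],[0,0,0]],[0,[0,0,0.3],[0,0,0]],[0,[0,0,0.2],[0,0,0]],[0,[0,0,0],[0,0,0]],[0,[0,0,0],[0,0,0]]])

```text
clock: 9.45
position: [0.6211, -0.0847, 0.0726]
ee_rot: [2.906, 1.193, -0.001]
force: [-2.3, -1.4, -0.5]
width: 0.193
gripper_force: 55.0
```

Emit:
send_rows(increments=[[0,[-0.05,0,0.3],[0,0,0]],[0,[0,0,0.3],[0,0,0]],[0,[0,0,0.3],[0,0,0]],[0,[0,0,0.1],[0,0,0]],[0,[0,0,0],[0,0,0]]])

```text
clock: 9.95
position: [0.6213, -0.0843, 0.063]
ee_rot: [2.906, 1.194, 0.001]
force: [-1.7, -0.8, 7.1]
width: 0.194
gripper_force: 55.0
```

```bash
python3 k.py
```

```text
9.95 [-1.7 -0.8  7.1] [ 0.6213 -0.0843  0.063 ] [ 5.e-04  0.e+00 -1.e+00] tcp->cover [-4.8 -0.6 -0. ] cover-pot tool [-0.5 -0.  -0. ] world [-0.00039442 -0.00037351]Traceback (most recent call last):
  File "k.py", line 14, in <module>
    b=sum(cen(bl,range(rb-2,rb+2)))/2; r=sum(cen(rd,range(rr-2,rr+4)))/2
                                             ~~~^^^^^^^^^^^^^^^^^^^^^
  File "k.py", line 11, in cen
    v=[(np.nonzero(m[r])[0]) for r in rows]; return max(x[-1] for x in v if len(x)), min(x[0] for x in v if len(x))
                                                    ~~~^^^^^^^^^^^^^^^^^^^^^^^^^^^^
ValueError: max() iterable argument is empty
```

Emit:
send_rows(increments=[[0,[0,0,0.1],[0,0,0]],[0,[0,0,0.1],[0,0,0]],[0,[0,0,0],[0,0,0]],[0,[0,0,0],[0,0,0]]])

```text
clock: 10.5
position: [0.6214, -0.0843, 0.0617]
ee_rot: [2.905, 1.194, 0.001]
force: [-3.6, -0.7, 9.9]
width: 0.193
gripper_force: 55.0
```

Emit:
send_rows(increments=[[0,[0,0,0.1],[0,0,0]],[0,[0,0,0.1],[0,0,0]],[0,[0,0,0],[0,0,0]],[0,[0,0,0],[0,0,0]]])

```text
clock: 10.9
position: [0.6216, -0.0842, 0.0615]
ee_rot: [2.905, 1.194, 0.002]
force: [-8.4, -0.8, 26.6]
width: 0.191
gripper_force: 55.0
```

```bash
python3 - <<'E'
from h import *
o=[]
for n in('scene','side'):
    im,q=grab(n); u=proj(q,[.618,-.087,.04]).astype(int); k=24
    o.append(cv2.resize(im[u[1]-k:u[1]+k,u[0]-k:u[0]+k],(384,384),interpolation=cv2.INTER_CUBIC))
save(np.hstack(o),'f.png'); s=arm.observe(); print(s['force'],s['position'],s['gripper_force'])
E
```

```text
[-8.45122269 -1.00458689 27.4783356 ] [ 0.62163428 -0.08418182  0.06144374] 55.025866627693176
```

View pics/f.png

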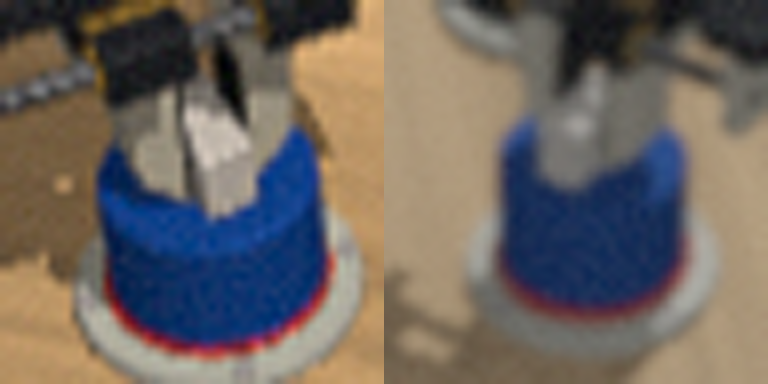

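Both views show the cover seated evenly on the objective pot, with only a thin red line of ring left below the rim. The force is steady at about 27 N, against the stop.

```bash
python3 -c "
from cell import arm; print(arm.sign_off())"
```

```text
the job is handed in; nothing more can be done
None
```

I picked up the cover, snapped it onto the right pot (the one with the objective) and pressed it to the ring's stop at about 27 N. I handed the job in at about 11 s, still gripping and pressing; no verdict came back.

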